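Clear the steel tray: hang the pail, hold up the caddy

ROBOT

A 6-joint arm with a two-finger parallel gripper is mounted at the origin on the work surface. World frame = base frame: x ahead of the robot, y to its left, z up, the work surface at z = 0. Lengths are in mm, angles in rad, forces in N, time in s.
With the tool pointing down it reaches from about 350 to 975 mm from the base axis. Payload 7.1 kg.
Tool frame: the origin (TCP) lies on the centre line of the jaws, within the pads' length; the fingertips stand 17 mm ahead of it and the grasp point (between the pads) lies 2 mm behind it (tip_extent is the distance from the TCP to the fingertips, in mm); z points along the fingers, y is the line along which they close (so a half turn about z gives the same grasp; the last joint's range is limited). The gripper opens to 88 mm and grips with 3 to 60 N. Pads are 20 mm wide; open, the fingers measure 115 mm over their backs; the gripper's body (75 mm by 178 mm) begins 61 mm behind the grasp point.
Start: joints at [1.207, 0.423, 1.63, -0, 1.089, -0.019], TCP at [211.223, 588.209, 239.675] pointing down, gripper open.
Joint ranges: [-3, 3], [-0.9, 2.11], [0.09, 2.58], [-1.31, 4.45], [0.11, 2.69], [-2.54, 2.54]. Speed limits (rad/s): [2.39, 2.39, 3.01, 3.14, 3.14, 3.14].

INTERFACE

Orientations are given as a rotation vector (axis times angle).
In Python, from workcell import get_obs, get_image, camera_model, close_job, look_for, outline_of, pinpoint, tip_extent gives the robot as it stands.
- The arm moves only by the shell command python3 -m jog 'ROWS'. ROWS is text: rows parted by semicolons, each of 7 numbers parted by spaces: the shift along the tool's x, y, z as a fraction of full scale, then the turn, a rotation vector about the tool's x, y, z as a fraction of full scale, then the closure, from -1 (fully open) to 1 (shut). A call has 1 to 8 rows; each row is the pose to reach, as a shift and turn from the pose commanded when the call began, along the tool's axes at that moment; what a row does not reach only later rows make up. Full scale, the value 1, is 0.2 m for a shift and 30 degrees for a turn. A row lasts 1/10 s, in which the tool goes at most 50 mm and 8.59 degrees, less where a joint would pass 70% of its speed; a pose out of reach is approached as far as the arm can. A call with a number of a shift or a turn outside -1 to 1 is refused whole. A call with a gripper value outside its range is refused whole. The fingers move at their own pace and stop on an object; the grip force is fixed at half the most. Time passes only in rows, so rows that repeat a pose let the fingers close. It gives the time, the measured TCP pose, the force, the opening and the grip force at its end, in the units of the state.
- get_obs(): the state, without advancing time (a new reading comes with each control period).
- get_image(name): name is "scene" or "top" or "wrist"; returns the picture (480x640x3 uint8, red, green, blue); there is no depth.
- camera_model(name): a dict with "fx", "fy", "cx", "cy" (pixels), "dist_coeffs" ([k1, k2, p1, p2, k3] as OpenCV has them; the pictures are not rectified), "origin" and "orientation" of the camera in the world; the wrist camera has in their place "tool_from_camera" (4x4, takes a point from camera to tool coordinates, whose origin is the TCP and whose axes are the flange's). Camera axes: x right, y down, z forward; pixel columns grow to the right and rows downward; lengths in mm; the calibration is good to about 2 mm. A picture is of the moment at which its call begins: read the wrist's pose just before it. camera_model takes no time and is no camera call.
- close_job(): hands the job in; it is judged then, once.
Trained networks look in the newest picture that a camera, given by its name, has taken for a name from the list of things; names that differ only in an ending like _2 or _b are one class to them, and where a whole thing is asked for, a point or a joint stands for the part that bears it (a point fixed in the world has none). Each returns a list of dicts, best first, with "confidence" (0 to 1); they miss things now and then, are a little off and sometimes report something else, mostly with a low value. They report only what shows in the picture. A call takes as long as a camera call. They do not tell look-alikes from the thing itself.
- look_for(target, camera): "xyz" ([x, y, z] in mm, in the coordinates of the camera as it stood for that picture, good to about 4 mm: the middle of the surface that is visible of it).
- outline_of(target, camera): "mask" (480x640 bool, what is visible of it).
- pinpoint(target, camera): "xyz" ([x, y, z] in mm, in the coordinates of the camera as it stood for that picture, good to about 4 mm: a listed point, or the origin of a listed thing).
The state is a dict: "t": time; "qpos": joint angles; "qvel": joint speeds; "joint_torque": joint torques, N m; "ee_pos": TCP position; "orientation": TCP orientation; "ft_force": force on the tool from outside, world axes, zero at the start; "moment": the same for the moment, N m; "width": finger opening in mm; "grasp_force": force on a finger pad.
Only numpy, scipy, OpenCV 4.12 (cv2) and the standard library are available. Lean on these libraries where they do the work, as an engineer would, in place of code of your own. Each camera call takes 0.05 s, during which the arm holds its last target. There are 200 camera calls.

TASK

The steel tray has to be taken away for wiping, so clear it: first hang the small steel pail by its handle on the two-pronged hook of the orange-footed stand, both prongs under the handle, and let go of it. Then take the white instrument caddy by its handle, lift it gently with its vials inside until it is about 10 cm above the table, and finish while holding it there in the air over the tray, level and still. Do not disturb the instrument dish beside the tray or the jar standing in it.

Things in the scene. Friction and masses are not known exactly. Their poses are not given: they have to be found in the camera images.
- tray: Wide low stainless steel tray, 340 x 440 mm, 14 mm high rim, 4 mm thick floor, fixed to the table. Origin: centre of its underside; x along the 340 mm side, y along the 440 mm side. Pail and caddy start on its floor, side by side in y, either one on either side.
- pail: Small empty steel pail, rim 80 mm, foot 64 mm across, 60 mm high, about 150 g. Rigid arch handle (does not swing): 8 mm round bar, flat on top from y = -64 to +64 mm, 125 mm above the foot; legs down to the rim. Red square grip (14 x 14 mm, 36 mm long along y) at its middle; the bare bar beside it rests on the prongs. Origin: centre of the foot; y along the bar, z up.
- pail_grip (a point): Middle of the pail's red grip, 125 mm above the centre of its foot; axes as the pail's (y along the bar). Grip it from above, the fingers closing along the pail's x.
- stand: Fixed stand left or right of the tray. Orange foot 150 x 100 x 12 mm (x -40 to +110), post at x = 73 to 87 mm, 229 mm high. Two 8 mm round prongs at y = -40, +40 mm (72 mm clear between) run from a crossbar at x = 80, z = 224 mm to -x, dip to a flat seat at x = +14 to -14 (top 204 mm), rise to tips at x = -32 (top 236 mm). Origin: on the table under the seat; x from tips to post, z up.
- hook_seat (a point): Where the middle of the pail's handle bar lies when the pail hangs properly: midway between the two prongs, 208 mm above the table, i.e. 4 mm above the top of the seats; axes as the stand's. The pail's y must lie along this y, either way round. The prongs must enter between bar and rim from the tip side: come from -x with the bar above the tips (240 to 255 mm), move to +x, then lower.
- caddy: White plastic instrument caddy, open box 200 x 116 mm, 45 mm high, 4 x 2 cells, about 350 g. Rigid steel arch handle along its length: uprights at x = -96 and +96 mm, 10 mm bar at 130 mm height with a black square grip (16 x 16 mm, 70 mm long along x) in the middle. A few instruments fixed at the +x end, up to 79 mm high. Origin: centre of its underside; x along the handle, z up.
- caddy_grip (a point): Middle of the caddy's black grip, 130 mm above the centre of its underside; axes as the caddy's (x along the bar). Grip it from above, the fingers closing along the caddy's y.
- vial_a: Amber vial with orange cap, 28 mm diameter, 55 mm high, about 35 g, standing loose in a caddy cell near the -x end. Origin: centre of its foot.
- vial_b: Second such vial, loose in another caddy cell, just to the -x side of the middle. Origin: centre of its foot.
- dish: Shallow stainless instrument dish, 200 x 110 x 32 mm, with instruments, on the other side of the tray from the stand. Origin: centre of its underside. Leave alone.
- jar: Small glass jar with yellow cap, 48 mm diameter, 60 mm high, standing loose in the dish at its +x end. Origin: centre of its foot. Leave alone.
Not all that is in view belongs to the job. What is shaped like the pail but pink is not meant.

How it is judged:
By the outcome, as a careful person would: the job done as asked, in the order asked, and still so for the second after the job is handed in, while the arm keeps its last pose, push and grip.
It also fails if it takes over 66 s, if anything falls off the work surface, if the arm or the gripper's body presses on something with over 40 N, if the wrist force passes 120 N, or if a joint passes its speed limit or range.

## Working session

There is one attempt and no reset: what is moved stays moved. The work goes in short steps, Python scripts to look and compute and a shell command to move; the robot and the scene stay as the last step left them, time stands still between calls to the robot, and variables do not carry over. Pictures are saved under pics/ and viewed, at most 13 in all, crops included, and the job is handed in when it is done.

```bash
mkdir -p pics; ls; cat > h.py <<'E'
import numpy as np, cv2
from scipy.spatial.transform import Rotation as R
from workcell import *
def cam(name):
    m=camera_model(name)
    K=np.array([[m['fx'],0,m['cx']],[0,m['fy'],m['cy']],[0,0,1]]);d=np.array(m['dist_coeffs'],float)
    if 'tool_from_camera' in m:
        o=get_obs();T=np.eye(4);T[:3,:3]=R.from_rotvec(o['orientation']).as_matrix();T[:3,3]=o['ee_pos']
        T=T@np.array(m['tool_from_camera'])
    else:
        T=np.eye(4);q=np.array(m['orientation'],float)
        T[:3,:3]=q if q.shape==(3,3) else R.from_rotvec(q).as_matrix();T[:3,3]=m['origin']
    return K,d,T
def w(T,p): return T[:3,:3]@np.array(p)+T[:3,3]
def ray(c,uv,z):
    K,d,T=c;n=cv2.undistortPoints(np.array([[uv]],float),K,d)[0,0]
    v=T[:3,:3]@np.array([n[0],n[1],1]);return T[:3,3]+v*(z-T[2,3])/v[2]
def proj(c,p):
    K,d,T=c;q=T[:3,:3].T@(np.atleast_2d(p)-T[:3,3]).T
    return cv2.projectPoints(q.T.copy(),np.zeros(3),np.zeros(3),K,d)[0][:,0]
def save(img,f): cv2.imwrite('pics/'+f,img[:,:,::-1])
E
cat > a.py <<'E'
from h import *
np.set_printoptions(precision=1,suppress=True)
for n in ['top','scene']:
    c=cam(n);save(get_image(n),n+'0.png');print(n,c[2][:3,3],camera_model(n)['orientation'])
    for f,ts in((pinpoint,['tray','pail','pail_grip','stand','hook_seat','caddy','caddy_grip','vial_a','dish','jar']),):
        for t in ts:
            for r in f(t,n)[:3]: print(n,t,round(r['confidence'],2),w(c[2],r['xyz']),proj(c,w(c[2],r['xyz']))[0])
o=get_obs();print(o['t'],o['ee_pos'],o['orientation'],R.from_rotvec(o['orientation']).as_matrix())
E
python3 a.py
```

```text
pics
top [ 362.5   -5.9 1204.5] [-2.1  2.1 -0.2]
top tray 0.72 [557.6   0.8  -3. ] [309.3 260.9]
top tray 0.29 [545.3 113.1   2. ] [265.3 266. ]
top pail 0.79 [ 730.9 -344.7   -2. ] [438.6 194.1]
top pail 0.55 [ 632.5 -103.2    5.9] [349.3 230.9]
top pail_grip 0.72 [ 630.5 -104.9  130.3] [354.  219.9]
top pail_grip 0.72 [ 728.8 -347.7  125.2] [453.3 179.2]
top stand 0.62 [509.5 408.7  -0.3] [150.5 281.4]
top hook_seat 0.94 [508.  417.4 204.4] [115.3 270.8]
top caddy 0.59 [546.1 114.4   1.5] [264.8 265.7]
top caddy_grip 0.83 [545.5 107.1 136.7] [262.1 257. ]
top vial_a 0.63 [470.8 133.7  11.2] [256.5 295.1]
top vial_a 0.62 [560.5   1.6  -0.3] [309.  259.6]
top vial_a 0.52 [524.3  86.1  11.5] [275.6 273.5]
top dish 0.96 [ 494.5 -404.8    0.2] [468.2 282.3]
top jar 0.6 [ 548.4 -410.3    1.1] [468.8 261.4]
top jar 0.25 [559.5   2.6  -2.6] [308.6 260.1]
scene [1277.2  201.3 1285.1] [-1.6 -2.2  0.6]
scene tray 0.56 [560.4   2.8   0.6] [328.4 262.5]
scene pail 0.82 [ 733.2 -348.6    1.7] [182.9 280. ]
scene pail 0.66 [560.9   6.6  -0.7] [329.7 263.3]
scene pail 0.57 [ 630.6 -103.9    4.8] [282.6 272.5]
scene pail_grip 0.82 [ 730.9 -351.8  126.8] [171.7 254.9]
scene pail_grip 0.65 [ 629.4 -108.5  128.8] [278.6 247.4]
scene stand 0.88 [505.  412.2   1. ] [482.3 287.1]
scene hook_seat 0.7 [508.4 410.5 208.2] [504.5 246.9]
scene caddy 0.7 [ 628.6 -105.6    4.6] [282.3 271.7]
scene caddy 0.56 [545.9 110.    4.3] [368.  268.1]
scene caddy 0.25 [ 628.  -111.   130.8] [277.7 246.3]
scene caddy_grip 0.9 [546.3 111.9 132. ] [372.9 243.3]
scene vial_a 0.59 [527.3  83.8   8. ] [360.6 259.2]
scene vial_a 0.4 [469.7 134.7   7.3] [384.1 247.2]
scene dish 0.88 [ 497.4 -403.7   -1.6] [201.3 207.1]
scene jar 0.94 [ 548.6 -400.5   -0.4] [194.7 221. ]
scene jar 0.3 [ 635.8 -102.6    2.6] [282.5 274.7]
1.1 [211.2 588.2 239.7] [0.5 3.1 0. ] [[-0.9  0.3  0. ]
 [ 0.3  0.9  0. ]
 [-0.   0.  -1. ]]
```

View pics/top0.png

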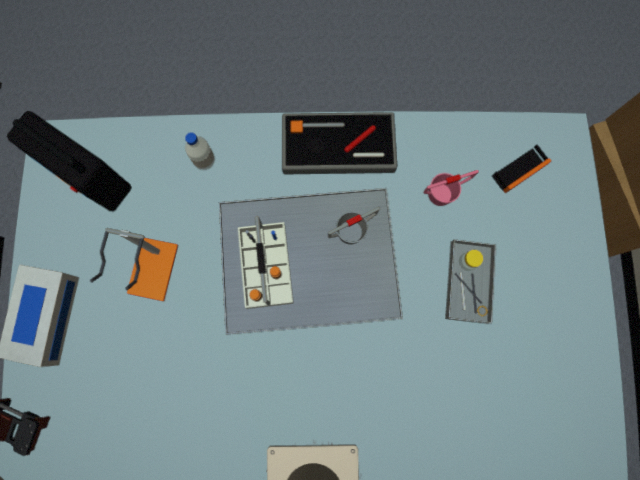

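View pics/scene0.png

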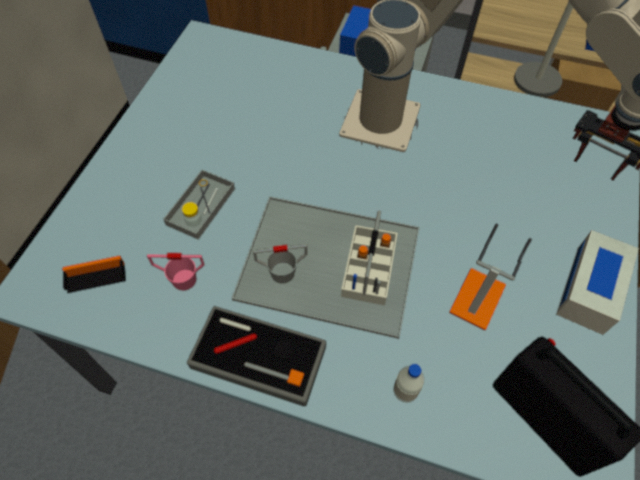

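The top view shows the caddy at (262,265), the steel pail at (350,228) and the stand at (150,270), prong tips near (95,280) and (133,290) pointing to the robot. The scene view agrees. Pail candidates are steel at top (350,228), on the tray, and pink at (445,189), off it. I choose the steel one. For the caddy, the dark tray at (340,143) is a distractor.

```bash
python3 - <<'E'
import cv2
a=cv2.imread('pics/top0.png')[190:320,85:400]
cv2.imwrite('pics/crop1.png',cv2.resize(a,None,fx=2.5,fy=2.5,interpolation=cv2.INTER_CUBIC))
E
```

```text
(no output)
```

View pics/crop1.png

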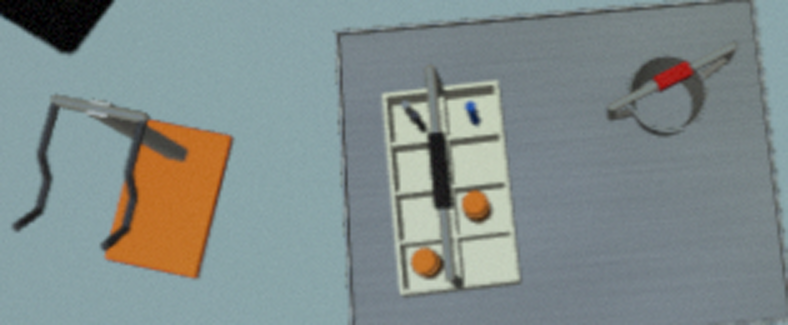

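The crop shows the steel pail with its red grip at crop (673,76), bar ends at (613,110) and (733,47). It also shows the caddy grip at (440,170), the prong tips at (15,228) and (104,247), and foot corners at (232,136), (196,278) and (106,258).

```bash
python3 - <<'E'
from h import *
np.set_printoptions(precision=1,suppress=True)
c=cam('top')
f=lambda u,v,z: ray(c,(u/2.5+85,v/2.5+190),z)
A=lambda d: np.degrees(np.arctan2(d[1],d[0]))
def show(n,a,b): print(n,a,b,'mid',(a+b)/2,'len',np.linalg.norm(b-a),'ang',A(b-a))
show('pail bar',f(613,110,129),f(733,47,129)); print('pail red',f(673,76,136))
show('caddy L',f(402,295,49),f(383,93,49)); show('caddy R',f(520,284,49),f(499,82,49))
print('caddy grip',f(440,170,142)); show('caddy bar',f(457,283,139),f(433,70,139))
show('tips',f(15,228,234),f(104,247,234)); show('xbar',f(54,100,226),f(147,118,226))
show('foot right',f(196,278,12),f(232,136,12)); show('foot front',f(106,258,12),f(196,278,12))
# stand origin from foot: right-side corners are y=-50, x=-40..110
a,b=f(196,278,12),f(232,136,12); u=(b-a)/np.linalg.norm(b-a); l=np.array([-u[1],u[0],0])
print('stand origin',a+40*u+50*l)
o=get_obs();print(o['ft_force'],o['width'],tip_extent)
E
```

```text
pail bar [598.1 -48.9 129. ] [ 656.7 -162.5  129. ] mid [ 627.4 -105.7  129. ] len 127.78848623446254 ang -62.741883541410665
pail red [ 627.8 -104.7  136. ]
caddy L [436.5 155.1  49. ] [636.6 176.4  49. ] mid [536.5 165.8  49. ] len 201.224194129996 ang 6.094855813178127
caddy R [445.6  41.3  49. ] [646.   60.7  49. ] mid [545.8  51.   49. ] len 201.30152023204937 ang 5.545258962587168
caddy grip [542.3 108.9 142. ]
caddy bar [440.8  93.6 139. ] [636.3 116.4 139. ] mid [538.5 105.  139. ] len 196.79736834717113 ang 6.6431209326505885
tips [482.1 456.5 234. ] [465.8 378.2 234. ] mid [474.  417.3 234. ] len 79.96109566640162 ang -101.75891132829148
xbar [593.3 433.8 226. ] [576.2 350.4 226. ] mid [584.7 392.1 226. ] len 85.17121250653734 ang -101.58650459395284
foot right [457.6 368.9  12. ] [602.6 337.7  12. ] mid [530.1 353.3  12. ] len 148.3747598422088 ang -12.145892151761808
foot front [478.3 463.3  12. ] [457.6 368.9  12. ] mid [467.9 416.1  12. ] len 96.68229604494036 ang -102.36814207851148
stand origin [507.2 409.4  12. ]
[-0.5  0.   0.9] 87.66030629843917 17.0
```

```bash
cat >> h.py <<'E'
np.set_printoptions(precision=3,suppress=True)
def plan(p,ang):
    """shift/turn in jog units to bring TCP to p, pointing down, tool y along world angle ang (mod 180)"""
    o=get_obs();M=R.from_rotvec(o['orientation']).as_matrix();best=None
    for a in np.radians([ang,ang+180]):
        y=np.array([np.cos(a),np.sin(a),0]);z=np.array([0,0,-1.]);N=np.c_[np.cross(y,z),y,z]
        r=np.degrees(R.from_matrix(M.T@N).as_rotvec())/30
        if best is None or abs(r).sum()<abs(best).sum(): best=r
    print('t',round(o['t'],2),'pos',o['ee_pos'],'yang',np.degrees(np.arctan2(M[1,1],M[0,1])).round(1),'q6',o['qpos'][5].round(2),'w',round(o['width'],1),'F',o['ft_force'])
    print('shift',M.T@(np.array(p)-o['ee_pos'])/200,'turn',best)
E
python3 -c "
from h import *
plan((629,-105.5,230),27.5)"
```

```text
t 1.1 pos [211.222 588.208 239.685] yang 70.2 q6 -0.02 w 87.7 F [-0.517  0.018  0.87 ]
shift [-3.138 -2.558  0.048] turn [ 0.    -0.     1.425]
```

```bash
P='-1 -0.8 0 0 0 0 -1'
python3 -m jog '-1 -0.8 0 0 0 0 -1;-1 -0.8 0 0 0 0 -1;-1 -0.8 0 0 0 0 -1;-1 -0.8 0 0 0 0 -1;-1 -0.8 0 0 0 0 -1;-1 -0.8 0 0 0 0 -1' 
python3 -m jog '-1 -0.8 0 0 0 0 -1;-1 -0.8 0 0 0 0 -1;-1 -0.8 0 0 0 0 -1;-1 -0.8 0 0 0 0 -1;-1 -0.8 0 0 0 0 -1;-1 -0.8 0 0 0 0 -1' 
python3 -m jog '-1 -0.8 0 0 0 0.7 -1;-1 -0.8 0 0 0 0.7 -1;-1 -0.8 0 0 0 0.7 -1;-1 -0.8 0 0 0 0.7 -1;-1 -0.8 0 0 0 0.7 -1;-1 -0.8 0 0 0 0.7 -1;-1 -0.8 0 0 0 0.7 -1' 
python3 -c "
from h import *
plan((629,-105.5,230),27.5)
save(get_image('wrist'),'w1.png')
c=cam('wrist')
for n in ['pail_grip','pail']:
  for r in pinpoint(n,'wrist'): print(n,r['confidence'],w(c[2],r['xyz']))"
```

```text
t: 1.7
ee_pos: [347.1, 366.2, 239.8]
orientation: [0.545, 3.094, -0.002]
ft_force: [-0.2, -0.6, 0.5]
width: 87.8
grasp_force: 0.0
t: 2.3
ee_pos: [482.0, 148.7, 240.0]
orientation: [0.545, 3.092, -0.0]
ft_force: [-0.1, 0.6, -0.3]
width: 87.7
grasp_force: 0.0
t: 3.0
ee_pos: [614.0, -66.4, 239.2]
orientation: [-1.096, -2.943, -0.0]
ft_force: [-0.5, 0.6, 0.1]
width: 87.6
grasp_force: 0.0
t 3.0 pos [613.985 -66.388 239.179] yang 49.2 q6 -0.99 w 87.6 F [-0.519  0.574  0.05 ]
shift [-0.185 -0.099  0.046] turn [-0.    -0.001  0.722]
pail_grip 0.58 [ 634.581 -103.952  136.698]
pail 0.69 [ 734.2   -344.686   -2.427]
pail 0.59 [ 628.46  -102.575   -0.462]
```

```bash
python3 -m jog '-0.185 -0.1 0.05 0 0 0.72 -1;-0.185 -0.1 0.05 0 0 0.72 -1;-0.185 -0.1 0.05 0 0 0.72 -1;-0.185 -0.1 0.05 0 0 0.72 -1;-0.185 -0.1 0.05 0 0 0.72 -1' 
python3 -c "
from h import *
plan((629,-105.5,129),27.5)
save(get_image('wrist'),'w2.png')
c=cam('wrist')
for n in ['pail_grip','pail']:
  for r in pinpoint(n,'wrist'): print(n,r['confidence'],w(c[2],r['xyz']))
print(proj(c,[[629,-105.5,136]]))"
```

```text
t: 3.65
ee_pos: [628.3, -104.2, 229.9]
orientation: [-1.621, -2.691, -0.0]
ft_force: [-0.4, 0.1, -0.1]
width: 87.5
grasp_force: 0.0
t 3.65 pos [ 628.318 -104.217  229.889] yang 27.9 q6 -0.67 w 87.5 F [-0.409  0.096 -0.058]
shift [-0.007  0.     0.504] turn [-0.    -0.     0.012]
pail_grip 0.87 [ 636.196 -103.118  134.725]
pail_grip 0.18 [561.369   3.213  -0.835]
pail 0.76 [ 631.029 -104.887   -1.039]
pail 0.71 [ 732.022 -344.231   -3.266]
[[326.457 253.465]]
```

View pics/w2.png

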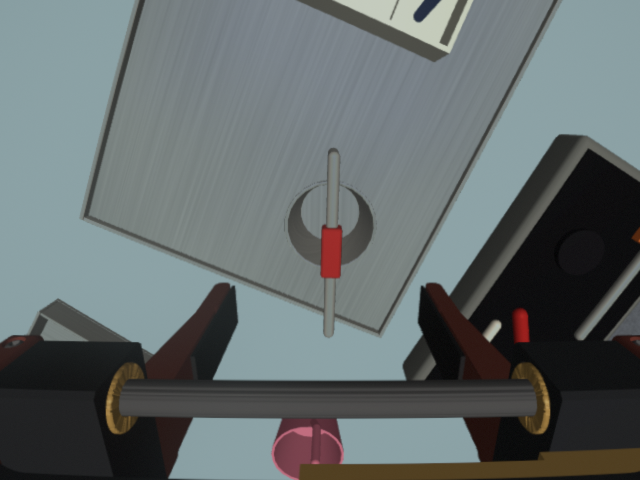

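The steel pail's red grip is at (331,251) and its bar runs from (334,151) to (329,335), almost exactly between the open fingers.

```bash
python3 -c "
from h import *
c=cam('wrist')
a,b=ray(c,(334,153),129),ray(c,(329,333),129)
print(ray(c,(331.5,251),136),a,b,(a+b)/2,np.degrees(np.arctan2(*(b-a)[[1,0]])),np.linalg.norm(a-b))
p=(ray(c,(331.5,251),136)+(a+b)/2)/2; plan((p[0],p[1],127),28)"
```

```text
[ 631.313 -102.748  136.   ] [602.677 -45.2   129.   ] [ 661.316 -163.092  129.   ] [ 631.996 -104.146  129.   ] -63.55434810133195 131.67062310375115
t 3.8 pos [ 628.548 -104.853  229.897] yang 27.8 q6 -0.67 w 87.9 F [-0.222 -0.323  0.901]
shift [-0.001  0.017  0.514] turn [ 0.     0.    -0.008]
```

```bash
python3 -m jog '0 0.015 0.2 0 0 0.03 -1;0 0.015 0.4 0 0 0.03 -1;0 0.015 0.51 0 0 0.03 -1;0 0.015 0.51 0 0 0.03 -1;0 0.015 0.51 0 0 0.03 -1;0 0.015 0.51 0 0 0.03 1;0 0.015 0.51 0 0 0.03 1;0 0.015 0.51 0 0 0.03 1'
python3 -m jog '0 0 0 0 0 0 1;0 0 0 0 0 0 1;0 0 0 0 0 0 1;0 0 0 0 0 0 1;0 0 0 0 0 0 1;0 0 0 0 0 0 1;0 0 0 0 0 0 1;0 0 0 0 0 0 1'
python3 -c "
from h import *
plan((629,-105.5,260),-12)"
```

```text
t: 4.6
ee_pos: [632.0, -104.4, 129.1]
orientation: [1.646, 2.673, 0.001]
ft_force: [0.8, 0.3, 0.1]
width: 67.1
grasp_force: 0.0
t: 5.4
ee_pos: [631.2, -104.3, 127.6]
orientation: [-1.647, -2.675, 0.0]
ft_force: [-0.3, -0.3, -0.2]
width: 13.7
grasp_force: 30.0
t 5.4 pos [ 631.217 -104.251  127.552] yang 26.7 q6 -0.65 w 13.7 F [-0.281 -0.3   -0.156]
shift [-0.001 -0.013 -0.662] turn [-0.    -0.     1.291]
```

```bash
python3 -m jog '0 0 -0.05 0 0 0 1;0 0 -0.12 0 0 0 1;0 0 -0.25 0 0 0 1;0 0 -0.4 0 0 0 1;0 0 -0.55 0 0 0 1;0 0 -0.7 0 0 0 1;0 0 -0.82 0 0 0 1;0 0 -0.86 0 0 0 1'
python3 -c "
from h import *
plan((414,430,300),-12)"
```

```text
t: 6.2
ee_pos: [632.6, -104.5, 304.1]
orientation: [1.645, 2.67, 0.003]
ft_force: [0.1, -0.3, -2.4]
width: 13.6
grasp_force: 30.0
t 6.2 pos [ 632.576 -104.482  304.071] yang 26.7 q6 -0.65 w 13.6 F [ 0.11  -0.344 -2.427]
shift [2.878 0.227 0.011] turn [0.011 0.004 1.291]
```

```bash
python3 -m jog '0.05 0 0 0 0 0 1;0.15 0.01 0 0 0 0 1;0.3 0.02 0 0 0 0 1;0.45 0.03 0 0 0 0 1;0.6 0.04 0 0 0 0 1;0.75 0.05 0 0 0 0 1;0.9 0.06 0 0 0 0 1;1 0.08 0 0 0 0 1'
python3 -m jog '0.15 0.01 0 0 0 0 1;0.3 0.02 0 0 0 0 1;0.45 0.03 0 0 0 0 1;0.6 0.04 0 0 0 0 1;0.75 0.05 0 0 0 0 1;0.88 0.06 0 0 0 0 1;0.96 0.07 0 0 0 0 1;1 0.08 0 0 0 0 1'
python3 -m jog '0 0 0 0 0 0.1 1;0 0 0 0 0 0.25 1;0 0 0 0 0 0.4 1;0 0 0 0 0 0.55 1;0 0 0 0 0 0.7 1;0 0 0 0 0 0.85 1;0 0 0 0 0 0.95 1;0 0 0 0 0 1 1'
python3 -c "
from h import *
plan((414,430,300),-12)"
```

```text
t: 7.0
ee_pos: [552.5, 84.2, 297.8]
orientation: [-1.644, -2.673, 0.003]
ft_force: [-0.6, -0.2, -2.0]
width: 13.6
grasp_force: 30.0
t: 7.8
ee_pos: [478.1, 268.6, 298.6]
orientation: [-1.644, -2.676, 0.003]
ft_force: [0.1, 0.3, -1.7]
width: 13.9
grasp_force: 30.0
t: 8.6
ee_pos: [479.7, 266.8, 299.1]
orientation: [-2.286, -2.155, 0.002]
ft_force: [-0.2, -0.2, -2.0]
width: 13.8
grasp_force: 30.0
t 8.6 pos [479.721 266.828 299.116] yang -3.4 q6 0.55 w 13.8 F [-0.193 -0.166 -2.029]
shift [ 0.795 -0.376 -0.005] turn [-0.001  0.002  0.287]
```

```bash
python3 -m jog '0 -0.1 0 0 0 0 1;0 -0.2 0 0 0 0 1;0 -0.3 0 0 0 0.1 1;0 -0.38 0 0 0 0.2 1;0.1 -0.4 0 0 0 0.29 1;0.25 -0.4 0 0 0 0.29 1;0.4 -0.38 0 0 0 0.29 1;0.5 -0.38 0 0 0 0.29 1'
python3 -c "
from h import *
plan((414,430,280),-12)"
```

```text
t: 9.4
ee_pos: [410.0, 372.9, 299.5]
orientation: [2.44, 1.979, 0.001]
ft_force: [0.5, -0.3, -2.0]
width: 13.6
grasp_force: 30.0
t 9.4 pos [410.004 372.927 299.526] yang -11.9 q6 0.92 w 13.6 F [ 0.501 -0.267 -1.952]
shift [ 0.283 -0.039  0.098] turn [ 0.    -0.     0.002]
```

Going to the approach point, then measuring stand and pail in the fixed cameras.

```bash
python3 -m jog '0.1 -0.03 0 0 0 0 1;0.2 -0.04 0.05 0 0 0 1;0.285 -0.04 0.1 0 0 0 1;0.285 -0.04 0.1 0 0 0 1;0.285 -0.04 0.1 0 0 0 1'
python3 - <<'E'
from h import *
import cv2
plan((412,431,250),-12)
a=[]
for n in ['wrist','scene','top']:
    im=get_image(n); c=cam(n); a.append(im)
    for t in ['hook_seat','pail_grip','stand']:
        for r in pinpoint(t,n)[:2]: print(n,t,round(r['confidence'],2),w(c[2],r['xyz']))
s=cv2.resize(a[1][190:340,420:570],(400,400),interpolation=cv2.INTER_CUBIC)
t=cv2.resize(a[2][190:340,60:210],(400,400),interpolation=cv2.INTER_CUBIC)
save(np.hstack([s,t]),'m3.png');save(a[0],'w3.png')
E
```

```text
t: 9.9
ee_pos: [413.2, 428.6, 279.1]
orientation: [2.44, 1.978, -0.003]
ft_force: [0.9, -0.8, -1.9]
width: 13.6
grasp_force: 30.0
t 9.9 pos [413.194 428.621 279.136] yang -11.9 q6 0.99 w 13.6 F [ 0.937 -0.801 -1.885]
shift [ 0.011 -0.008  0.146] turn [-0.002  0.003  0.002]
wrist pail_grip 0.63 [417.665 428.748 286.077]
wrist stand 0.75 [508.594 406.78   -1.176]
scene hook_seat 0.87 [509.232 414.11  205.956]
scene pail_grip 0.87 [ 730.823 -352.941  125.174]
scene pail_grip 0.83 [411.11  426.366 280.832]
scene stand 0.83 [508.888 410.528  -0.472]
top hook_seat 0.87 [506.533 415.297 205.098]
top pail_grip 0.88 [414.595 425.719 283.603]
top pail_grip 0.73 [ 725.979 -345.001  127.285]
top stand 0.69 [509.022 409.083   2.016]
top stand 0.65 [ 546.299 -406.496    2.491]
```

View pics/w3.png

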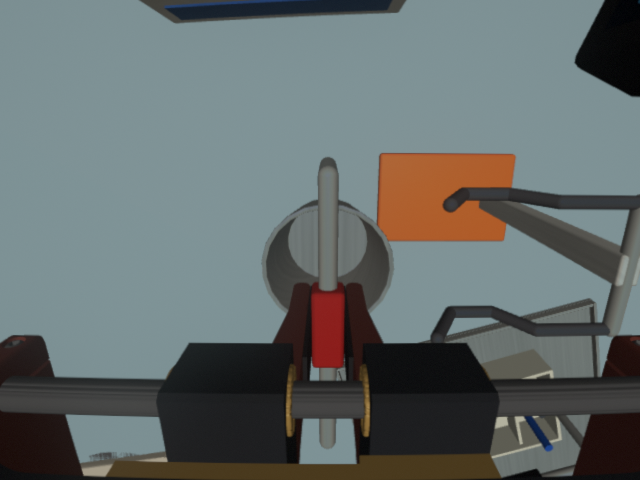

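View pics/m3.png

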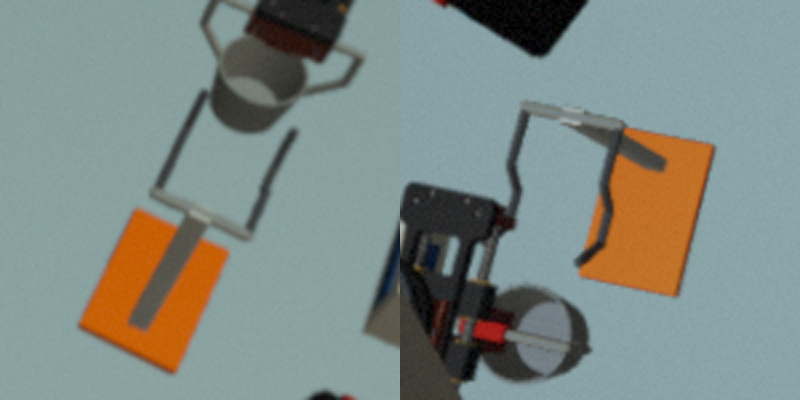

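The wrist view shows the held bar vertical at column 328, parallel to the crossbar. The prong tips are at (450,206) and (439,337). The fixed views confirm the pail is short of the tips and above them.

```bash
python3 - <<'E'
from h import *
c=cam('wrist')
a,b=ray(c,(450,205),232),ray(c,(439,337),232)
print('tips',a,b,(a+b)/2,np.linalg.norm(a-b))
e,f=ray(c,(640,202),224),ray(c,(608,329),224)
print('ang',[np.degrees(np.arctan2(*(q-p)[[1,0]])) for p,q in((a,e),(b,f))])
u=np.array([np.cos(np.radians(-12)),np.sin(np.radians(-12)),0]); print('seat',(a+b)/2+30*u)
g,h=ray(c,(328,163),280.5),ray(c,(328,443),280.5);print('bar',g,h,(g+h)/2,np.linalg.norm(g-h),np.degrees(np.arctan2(*(h-g)[[1,0]])))
print('red',ray(c,(329,326),287.5))
s=np.array([507,410.5,0])
for x in(-92,0): print(s+x*u)
E
```

```text
tips [486.227 456.837 232.   ] [471.158 378.735 232.   ] [478.693 417.786 232.   ] 79.54222976977884
ang [np.float64(-11.631790937495804), np.float64(-12.376168827053323)]
seat [508.037 411.549 232.   ]
bar [428.631 496.019 280.5  ] [400.513 362.979 280.5  ] [414.572 429.499 280.5  ] 135.97992152512327 -101.93398731593568
red [415.385 431.393 287.5  ]
[417.01  429.628   0.   ]
[507.  410.5   0. ]
```

```bash
python3 -m jog '0 0 0.05 0 0 0 1;0.01 0 0.1 0 0 0 1;0.01 0 0.15 0 0 0 1;0.01 0 0.155 0 0 0 1;0.01 0 0.155 0 0 0 1'
python3 -c "
from h import *
plan((507.2,410.8,248),-12)"
```

```text
t: 11.0
ee_pos: [413.8, 430.7, 247.8]
orientation: [2.441, 1.978, -0.002]
ft_force: [0.0, -0.3, -1.8]
width: 13.8
grasp_force: 30.0
t 11.0 pos [413.796 430.651 247.814] yang -12.0 q6 0.99 w 13.8 F [ 0.032 -0.33  -1.8  ]
shift [-0.     0.477 -0.001] turn [-0.002  0.003  0.002]
```

```bash
python3 -m jog '0 0.06 0 0 0 0 1;0 0.13 0 0 0 0 1;0 0.2 0 0 0 0 1;0 0.27 0 0 0 0 1;0 0.34 0 0 0 0 1;0 0.41 0 0 0 0 1;0 0.46 0 0 0 0 1;0 0.477 0 0 0 0 1'
python3 - <<'E'
from h import *
plan((507.2,410.8,206.5),-12)
save(get_image('wrist'),'w4.png'); c=cam('wrist')
T=np.array
u=T([np.cos(np.radians(-12)),np.sin(np.radians(-12)),0]);l=T([-u[1],u[0],0])
s=T([507.5,411,0]);print('expect tips/xbar px',proj(c,[s-30*u+40*l+T([0,0,233]),s-30*u-40*l+T([0,0,233]),s+80*u+40*l+T([0,0,224]),s+80*u-40*l+T([0,0,224])]))
E
```

```text
t: 11.8
ee_pos: [508.7, 410.7, 248.5]
orientation: [2.442, 1.977, 0.0]
ft_force: [-1.1, 0.4, -2.1]
width: 13.9
grasp_force: 30.0
t 11.8 pos [508.669 410.711 248.528] yang -12.0 q6 0.87 w 13.9 F [-1.059  0.401 -2.147]
shift [-0.001 -0.007  0.21 ] turn [ 0. -0. -0.]
expect tips/xbar px [[256.671 225.123]
 [265.918 376.264]
 [493.793 220.311]
 [473.345 364.772]]
```

View pics/w4.png

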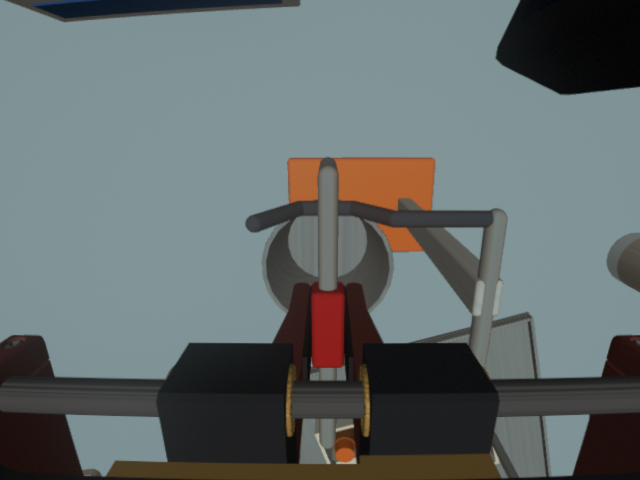

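The far prong passes under the bar. Its flat seat spans columns 303–350, centred on the bar at 328, and the tip is at (253,223) as predicted. Lowering.

```bash
python3 -m jog '0 0 0.04 0 0 0 1;0 0 0.08 0 0 0 1;0 0 0.12 0 0 0 1;0 0 0.15 0 0 0 1;0 0 0.175 0 0 0 1;0 0 0.185 0 0 0 1;0 0 0.19 0 0 0 1;0 0 0.19 0 0 0 1'
python3 -c "
from h import *
plan((507.2,410.8,206.5),-12)"
```

```text
t: 12.65
ee_pos: [507.5, 411.2, 210.7]
orientation: [-2.441, -1.978, -0.0]
ft_force: [-0.2, -0.2, -2.2]
width: 13.5
grasp_force: 30.0
t 12.65 pos [507.462 411.161 210.745] yang -12.0 q6 0.87 w 13.5 F [-0.217 -0.159 -2.201]
shift [-0.002 -0.001  0.021] turn [ 0.    -0.     0.001]
```

```bash
python3 -m jog '0 0 0.005 0 0 0 1;0 0 0.01 0 0 0 1;0 0 0.015 0 0 0 1;0 0 0.018 0 0 0 1;0 0 0.018 0 0 0 1'; python3 -m jog '0 0 0.003 0 0 0 1;0 0 0.006 0 0 0 1;0 0 0.006 0 0 0 1'
```

```text
t: 13.15
ee_pos: [507.4, 411.1, 207.0]
orientation: [-2.441, -1.978, 0.0]
ft_force: [0.6, -0.7, -1.6]
width: 13.8
grasp_force: 30.0
t: 13.45
ee_pos: [507.5, 411.2, 206.3]
orientation: [2.441, 1.978, 0.001]
ft_force: [-0.6, -1.1, 1.9]
width: 13.5
grasp_force: 30.0
```

```bash
python3 -m jog '0 0 0 0 0 0 0.5;0 0 0 0 0 0 0.3;0 0 0 0 0 0 0;0 0 0 0 0 0 -0.2;0 0 0 0 0 0 -0.2;0 0 0 0 0 0 -0.2'; python3 -m jog '0 0 -0.03 0 0 0 -0.2;0 0 -0.1 0 0 0 -0.2;0 0 -0.2 0 0 0 -0.2;0 0 -0.35 0 0 0 -0.2;0 0 -0.5 0 0 0 -0.2;0 0 -0.5 0 0 0 -0.2'
python3 - <<'E'
from h import *
plan((543.5,109,230),96)
for n in ['wrist','top','scene']:
    im=get_image(n); c=cam(n)
    if n=='wrist': save(im,'w5.png')
    for t in ['pail_grip','caddy_grip']:
        for r in pinpoint(t,n)[:2]: print(n,t,round(r['confidence'],2),w(c[2],r['xyz']))
E
```

```text
t: 14.05
ee_pos: [507.4, 411.1, 205.8]
orientation: [2.441, 1.978, -0.0]
ft_force: [-0.1, 0.1, -0.5]
width: 52.3
grasp_force: 0.0
t: 14.65
ee_pos: [509.4, 412.7, 312.3]
orientation: [2.441, 1.978, 0.015]
ft_force: [0.7, 0.2, -0.1]
width: 52.7
grasp_force: 0.0
t 14.65 pos [509.402 412.699 312.251] yang -12.0 q6 0.87 w 52.7 F [ 0.736  0.244 -0.053]
shift [-1.453  0.479  0.404] turn [ 0.001 -0.019  2.401]
wrist pail_grip 0.55 [508.952 412.168 210.134]
wrist caddy_grip 0.73 [547.273 107.02  135.496]
top pail_grip 0.92 [ 727.203 -349.021  127.966]
top pail_grip 0.57 [507.391 409.482 211.228]
top caddy_grip 0.72 [546.743 111.543 137.307]
scene pail_grip 0.64 [507.444 409.311 207.82 ]
scene pail_grip 0.59 [ 730.776 -349.899  123.796]
scene caddy_grip 0.66 [546.097 112.077 131.979]
```

View pics/w5.png

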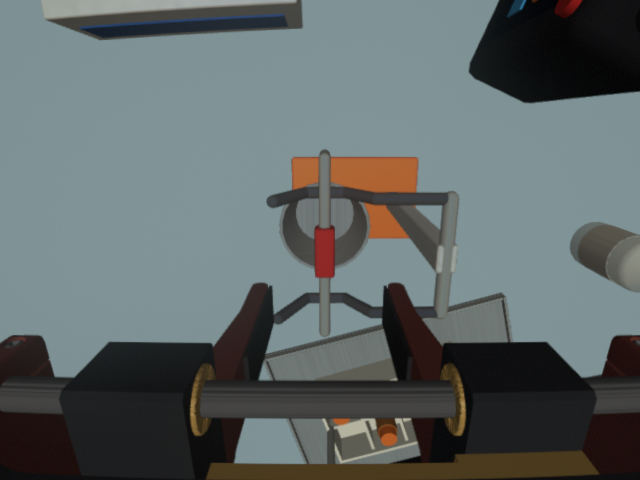

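The wrist view shows the pail hanging with its bar (324,152)–(324,335) across both prong seats, at rows 193 and 298, and released. Now the caddy.

```bash
python3 -m jog '-0.2 0.05 0 0 0 0 -1;-0.4 0.13 0 0 0 0 -1;-0.6 0.2 0 0 0 0 -1;-0.8 0.26 0 0 0 0 -1;-1 0.33 0 0 0 0 -1;-1 0.33 0 0 0 0 -1'; python3 -m jog '-0.2 0.07 0 0 0 0.2 -1;-0.44 0.14 0 0 0 0.5 -1;-0.44 0.14 0 0 0 0.7 -1;-0.44 0.14 0 0 0 0.9 -1;-0.44 0.14 0 0 0 1 -1;-0.44 0.14 0 0 0 1 -1'; python3 -m jog '0 0 0.1 0 0 0.2 -1;0 0 0.2 0 0 0.5 -1;0 0 0.3 0 0 0.7 -1;0 0 0.4 0 0 0.9 -1;0 0 0.4 0 0 1 -1;0 0 0.4 0 0 1 -1'
python3 - <<'E'
from h import *
plan((545,110,230),96)
E
```

```text
t: 15.7
ee_pos: [530.7, 197.8, 305.6]
orientation: [2.444, 1.973, -0.002]
ft_force: [0.2, -0.3, -1.3]
width: 87.9
grasp_force: 0.0
t: 16.3
ee_pos: [539.8, 110.4, 305.6]
orientation: [-2.869, -1.278, 0.0]
ft_force: [-0.7, -1.0, -0.0]
width: 87.4
grasp_force: 0.0
t: 16.9
ee_pos: [539.3, 110.4, 225.0]
orientation: [-3.102, -0.495, 0.003]
ft_force: [0.7, -0.2, -0.3]
width: 87.7
grasp_force: 0.0
t 16.9 pos [539.327 110.439 224.986] yang -71.9 q6 1.43 w 87.7 F [ 0.671 -0.213 -0.286]
shift [ 0.026  0.011 -0.025] turn [-0.     0.003  0.405]
```

```bash
python3 -m jog '0.026 0.01 -0.02 0 0 0.2 -1;0.026 0.01 -0.02 0 0 0.405 -1;0.026 0.01 -0.02 0 0 0.405 -1;0.026 0.01 -0.02 0 0 0.405 -1'
python3 - <<'E'
from h import *
plan((545,110,134),96)
save(get_image('wrist'),'w6.png'); c=cam('wrist')
for t in ['caddy','caddy_grip']:
        for r in pinpoint(t,'wrist')[:2]: print(t,round(r['confidence'],2),w(c[2],r['xyz']))
E
```

```text
t: 17.3
ee_pos: [545.4, 109.9, 230.2]
orientation: [-3.137, -0.169, -0.001]
ft_force: [-0.8, -0.2, 0.8]
width: 87.9
grasp_force: 0.0
t 17.3 pos [545.396 109.921 230.166] yang -83.8 q6 1.64 w 87.9 F [-0.801 -0.19   0.821]
shift [-0.002 -0.001  0.481] turn [-0.    -0.001  0.005]
caddy 0.9 [544.217 115.773   6.167]
caddy_grip 0.69 [546.46  109.092 135.303]
```

View pics/w6.png

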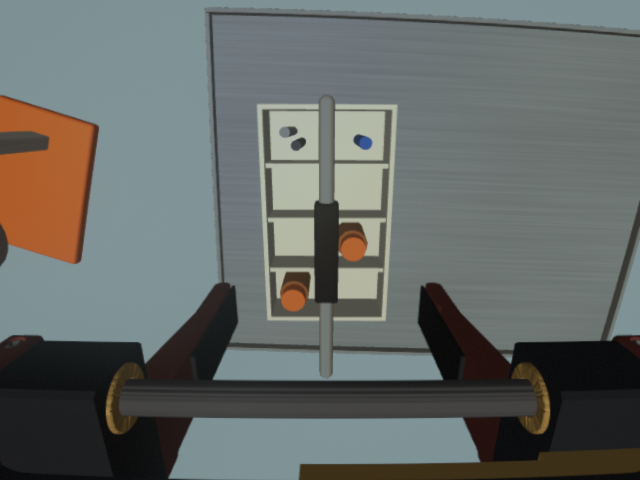

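The black grip is centred at (327,251), with the bar vertical between the fingers. Both vials stand in their cells at (352,243) and (294,292).

```bash
python3 - <<'E'
from h import *
c=cam('wrist');a,b=ray(c,(326.5,99),139),ray(c,(326,376),139)
p=ray(c,(327,251),142);print(p,a,b,(a+b)/2,np.degrees(np.arctan2(*(b-a)[[1,0]])))
plan((p[0],p[1],132),96.2)
E
python3 -m jog '0 0 0.15 0 0 0 -1;0 0 0.3 0 0 0 -1;0 0 0.43 0 0 0 -1;0 0 0.48 0 0 0 -1;0 0 0.49 0 0 0 -1;0 0 0.49 0 0 0 -1'; python3 -c "
from h import *
plan((545,110,132),96.2)"
```

```text
[548.4   110.628 142.   ] [642.345 120.832 139.   ] [448.58  100.868 139.   ] [545.462 110.85  139.   ] -174.11749414106575
t 17.45 pos [545.228 109.74  229.962] yang -84.0 q6 1.64 w 87.8 F [ 0.076 -0.394  0.277]
shift [ 0.016 -0.003  0.49 ] turn [-0.    -0.    -0.006]
t: 18.05
ee_pos: [545.7, 109.7, 132.4]
orientation: [-3.137, -0.162, -0.001]
ft_force: [0.7, 0.2, -0.1]
width: 87.8
grasp_force: 0.0
t 18.05 pos [545.708 109.704 132.401] yang -84.1 q6 1.64 w 87.8 F [ 0.656  0.245 -0.116]
shift [-0.003 -0.002  0.002] turn [-0.    -0.001 -0.009]
```

```bash
python3 -m jog '0 -0.003 0 0 0 0 0;0 -0.003 0 0 0 0 0.4;0 -0.003 0 0 0 0 0.6;0 -0.003 0 0 0 0 1;0 -0.003 0 0 0 0 1;0 -0.003 0 0 0 0 1;0 -0.003 0 0 0 0 1;0 -0.003 0 0 0 0 1'; python3 -c "
from h import *
print(get_obs()['moment'])"
python3 -m jog '0 0 -0.01 0 0 0 1;0 0 -0.02 0 0 0 1;0 0 -0.035 0 0 0 1;0 0 -0.05 0 0 0 1;0 0 -0.065 0 0 0 1;0 0 -0.075 0 0 0 1;0 0 -0.075 0 0 0 1;0 0 -0.075 0 0 0 1'; python3 -c "
from h import *
o=get_obs();print(o['moment'],o['grasp_force'])
save(get_image('wrist'),'w7.png'); c=cam('wrist')
for t in ['caddy','caddy_grip']:
        for r in pinpoint(t,'wrist')[:2]: print(t,round(r['confidence'],2),w(c[2],r['xyz']))"
```

```text
t: 18.85
ee_pos: [545.2, 110.2, 131.8]
orientation: [3.137, 0.162, -0.0]
ft_force: [0.3, 0.0, -0.9]
width: 27.5
grasp_force: 0.0
[0.013 0.134 0.051]
t: 19.65
ee_pos: [545.1, 110.2, 146.9]
orientation: [3.137, 0.161, -0.0]
ft_force: [0.1, 0.5, -4.4]
width: 15.7
grasp_force: 30.0
[-0.056  0.166 -0.027] 29.999163150787354
caddy_grip 0.67 [548.045 108.054 146.44 ]
```

View pics/w7.png

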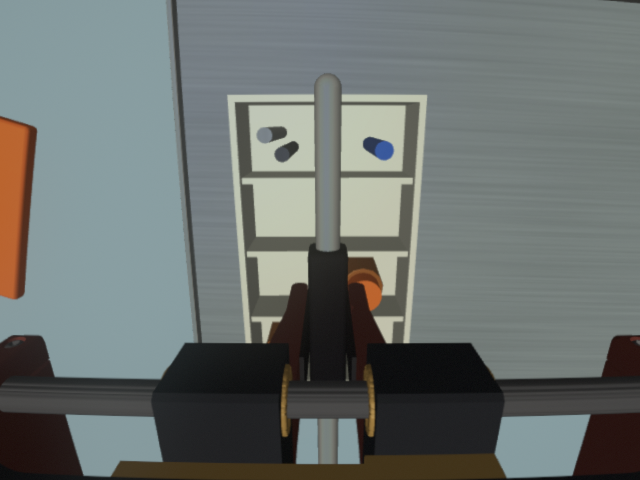

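The caddy is off the floor, with 4.4 N on the wrist, held by the black grip. The fingers settled in the first millimetres of the lift. Lifting on gently.

```bash
python3 -m jog '0 0 -0.02 0 0 0 1;0 0 -0.05 0 0 0 1;0 0 -0.09 0 0 0 1;0 0 -0.13 0 0 0 1;0 0 -0.17 0 0 0 1;0 0 -0.2 0 0 0 1;0 0 -0.21 0 0 0 1;0 0 -0.21 0 0 0 1';python3 -m jog '0 0 -0.02 0 0 0 1;0 0 -0.05 0 0 0 1;0 0 -0.09 0 0 0 1;0 0 -0.13 0 0 0 1;0 0 -0.17 0 0 0 1;0 0 -0.195 0 0 0 1;0 0 -0.205 0 0 0 1;0 0 -0.205 0 0 0 1'
python3 -m jog '0 0 0 0 0 0 1;0 0 0 0 0 0 1;0 0 0 0 0 0 1;0 0 0 0 0 0 1;0 0 0 0 0 0 1;0 0 0 0 0 0 1'
python3 - <<'E'
from h import *
o=get_obs();print(o['moment'],o['grasp_force'],o['ft_force'])
ims=[]
for n in ['scene','top','wrist']:
    im=get_image(n); c=cam(n); ims.append(im)
    for t in ['pail_grip','caddy','caddy_grip','vial_a']:
        for r in pinpoint(t,n)[:2]: print(n,t,round(r['confidence'],2),w(c[2],r['xyz']))
save(np.hstack([cv2.resize(ims[0][160:360,310:510],(400,400),interpolation=cv2.INTER_CUBIC),cv2.resize(ims[2],(400,400))]),'m8.png')
# tilt by PnP on the wrist picture taken just after lift
K,d,T=cam('wrist')
X=np.array([[100,58,45],[100,-58,45],[35,0,138],[98,0,135]],float)
E
```

```text
t: 20.6
ee_pos: [545.4, 110.2, 189.3]
orientation: [-3.137, -0.162, -0.001]
ft_force: [-0.0, 0.3, -3.5]
width: 15.8
grasp_force: 30.0
t: 21.4
ee_pos: [545.3, 110.2, 230.2]
orientation: [-3.137, -0.162, -0.001]
ft_force: [0.2, 0.4, -4.6]
width: 15.9
grasp_force: 30.0
t: 22.0
ee_pos: [545.2, 110.2, 229.8]
orientation: [3.137, 0.161, -0.0]
ft_force: [0.3, 0.5, -3.8]
width: 15.6
grasp_force: 30.0
[ 0.005  0.098 -0.021] 29.999208748340607 [ 0.327  0.499 -3.781]
scene pail_grip 0.88 [ 730.465 -349.691  125.123]
scene pail_grip 0.59 [507.49  407.638 208.938]
scene caddy 0.86 [543.993 111.225  99.398]
scene caddy_grip 0.98 [546.579 109.691 227.656]
scene caddy_grip 0.65 [ 498.696 -404.38    -3.668]
scene vial_a 0.67 [468.512 136.551 104.058]
scene vial_a 0.64 [527.99   82.416 105.598]
top pail_grip 0.78 [506.972 410.189 209.399]
top pail_grip 0.56 [ 730.537 -347.572  124.886]
wrist pail_grip 0.5 [561.468   2.501   2.989]
wrist caddy 0.97 [547.466 112.668  99.034]
wrist caddy_grip 0.65 [549.323 109.874 231.837]
wrist vial_a 0.67 [524.824  83.689 102.939]
wrist vial_a 0.48 [472.874 134.621 101.856]
```

View pics/m8.png

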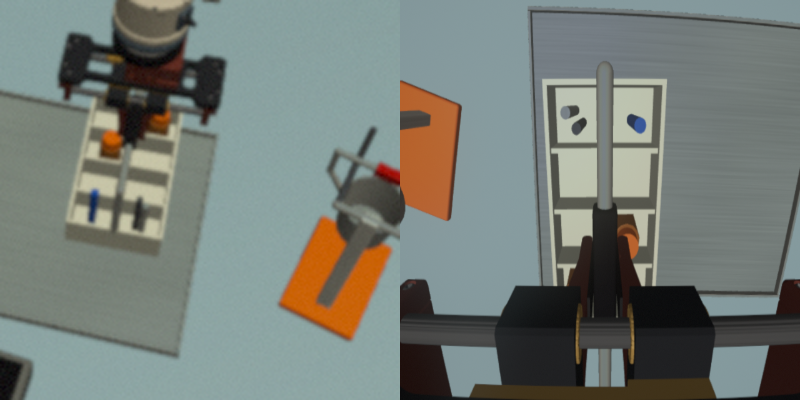

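The scene view shows the caddy in the air over the tray with both vials in it, and the pail hanging on the hook. Networks put the caddy's origin at z≈99. Next, a quick tilt check by fitting the box and handle in the wrist picture.

```bash
python3 - <<'E'
from h import *
from scipy.optimize import least_squares
c=cam('wrist'); o=get_obs()
# pixels in m8 right half: col*640/400, row*480/400
px=np.array([[543,79],[667,79],[605,61],[605,204]],float); px=(px-[400,0])*[1.6,1.2]
X=np.array([[100,58,45],[100,-58,45],[100,0,132],[35,0,138]],float)
def pose(p): # pitch about caddy y, roll about x, shift along bar, dz
    r=R.from_euler('zyx',[p[4],p[0],p[1]],degrees=True)
    return r.apply(X-[0,0,130])+o['ee_pos']+[p[2],p[5],2+p[3]]
s=[3,3,2,1,1,2]
f=lambda p: np.r_[(proj(c,pose(p))-px).ravel()/2,(p-[0,0,1,0,6,0])/s]
r=least_squares(f,[0,0,1,0,6,0]);print('pitch,roll,dx,dz,yaw,dy',r.x,r.fun[:8])
E
```

```text
pitch,roll,dx,dz,yaw,dy [ 1.565 -0.241  2.004 -1.003  5.939  0.208] [ 0.001  0.424 -0.006  0.346 -0.002 -1.726  0.026  1.745]
```

```bash
python3 -c "
from workcell import *
print(get_obs()['qvel']);print(close_job())"
```

```text
[-1.47850772e-03  9.01894605e-05 -8.78611211e-04 -6.04225123e-04
  4.78199207e-04  1.16871749e-03]
the job is handed in; nothing more can be done
None
```

The job is handed in: the steel pail hangs released on both prongs, and the caddy with both vials is held still about 10 cm above the table over the tray, level to within about 2°; the dish and jar were not approached.

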